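# Set out the watch service tray

### The arm

A 7-joint arm with a two-finger parallel gripper is mounted at the origin on the work surface. World frame = base frame: x ahead of the robot, y to its left, z up, the work surface at z = 0. Lengths are in m, angles in rad, forces in N, time in s.
With the tool pointing down it reaches from about 0.425 to 0.875 m from the base axis. Payload 4.7 kg.
Tool frame: the origin (TCP) lies on the centre line of the jaws, within the pads' length; the fingertips stand 22 mm ahead of it and the grasp point (between the pads) lies 3 mm ahead of it (ctrl.tcp_to_tips is the z of the fingertips in the tool frame, in m); z points along the fingers, y is the direction in which the jaws open and shut (so a half turn about z gives the same grasp; the last joint's range is limited). The gripper opens to 87 mm and grips with 3 to 60 N. Pads are 19 mm wide; open, the fingers measure 117 mm over their backs; the gripper's body (75 mm by 190 mm) begins 51 mm behind the grasp point.
Start: joints at [1.333, 0.321, -0.07, 1.45, 0.023, 1.371, -0.057], TCP at [0.162, -0.63, 0.245] pointing down, gripper open.
Joint ranges: [-2.86, 2.86], [-0.3, 2.09], [-1.38, 1.24], [0.06, 2.45], [-1.56, 4.7], [0.09, 2.05], [-2.69, 2.69]. Speed limits (rad/s): [2.57, 2.57, 3.14, 3.14, 3.14, 3.14, 3.14].

### API

Orientations are given as a rotation vector (axis times angle).
In Python, from bench import ctrl, cams gives the robot as it stands.
- The arm moves only by the tool move_arm, never from a script. Its argument "deltas" is a list of rows, each an object with "linear": the shift along the tool's x, y, z as a fraction of full scale, a list of three; "turn": the turn, a rotation vector about the tool's x, y, z as a fraction of full scale, a list of three; "claw": the closure, from 0 (fully open) to 1 (shut). In form: [{"linear": [tx, ty, tz], "turn": [wx, wy, wz], "claw": claw}, ...]. A call has 1 to 20 rows; each row shifts and turns the commanded pose from where the row before left it, along the tool's axes as they then stand; what a row does not reach is not made up. Full scale, the value 1, is 0.03 m for a shift and 4 degrees for a turn. A row lasts 1/12 s, in which the tool goes at most 41.7 mm and 7.16 degrees, less where a joint would pass 70% of its speed; a pose out of reach is approached as far as the arm can. A call with a number of a shift or a turn outside -1 to 1 is refused whole. A call with a gripper value outside its range is refused whole. The fingers move at their own pace and stop on an object; "grip_force" is the grip in N (left out, the last holds). Time passes only in rows, so rows that do not move let the fingers close. It gives the time, the measured TCP pose, the force and the opening at its end, in the units of the state.
- ctrl.get_state(): the state, without advancing time (a new reading comes with each control period).
- cams.get_image(name): name is "scene" or "side" or "wrist"; returns a dict with "image" (420x560x3 uint8, red, green, blue), "K" (3x3 intrinsics, pixels), "k1" (the pictures are not rectified: a ray, as slopes to the right and down, at radius r is drawn at 1 + k1 r^2 times it, then the intrinsics apply), "world_from_camera" (4x4, takes a point from camera to world coordinates); the wrist camera has in their place "tool_from_camera" (4x4, takes a point from camera to tool coordinates, whose origin is the TCP and whose axes are the flange's). Camera axes: x right, y down, z forward; pixel columns grow to the right and rows downward; lengths in m; the calibration is good to about 2 mm. A picture is of the moment at which its call begins: read the wrist's pose just before it. There is no depth.
- ctrl.close_job(): hands the job in, once; it reports no verdict.
The state is a dict: "time": time; "joint_positions": joint angles; "qd": joint speeds; "joint_torque": joint torques, N m; "position": TCP position; "tool_rot": TCP orientation; "ft_force": force on the tool from outside, world axes, zero at the start; "torque": the same for the moment, N m; "grip_width": opening from 0.0 (shut) to 1.0 (fully open).
Only numpy, scipy, OpenCV 4.12 (cv2) and the standard library are available. Lean on these libraries where they do the work, as an engineer would, in place of code of your own. Each camera call takes 0.05 s, during which the arm holds its last target. There are 200 camera calls.

### The job

Set out the green work tray: seat the watch movement, gears up, in the recess of the round black holder and put the clear dust cover over it, resting on the holder; stand the tall stoppered bottle directly behind the holder, between it and the wooden ledge, about 3 cm clear of the holder. Lay the metal parts box flat on the tray directly to the left of the holder (as seen from the tray's front edge, facing the ledge along its back), about 3 cm clear of the holder, with its long sides running front to back square with the tray, and stand the loupe, as it stood, on the middle of the box. Leave the short bottle, the clock and the screwdriver where they are.

Things in the scene. Friction and masses are not known exactly. Their poses are not given: they have to be found in the camera images.
- tray: Fixed green work tray, a flat plate 290 mm front to back (x) by 270 mm (y) and 4 mm thick with no rim, except a dark wooden ledge along its back edge: 14 mm thick, 25 mm high over the bench, inner face 131 mm behind the tray's centre. Origin: centre of its underside, on the bench (z = 0). Its x axis points back to the ledge, its y axis to its left; its yaw differs from run to run (at most 13 degrees off the robot's).
- holder: Fixed round black movement holder standing on the tray, 92 mm in diameter and 20 mm high, with a round, grey, flat-bottomed recess in the middle of its top, 48 mm in diameter and 4 mm deep. Origin: centre of its underside, 4 mm above the bench; axes parallel to the tray's (x back to the ledge, y left). Its place on the tray varies.
- movement_center (a point): Loose watch movement: brass disc 38 mm in diameter, 14 mm thick, with gears on its upper face, about 50 g. It lies flat on the bench, gears up. Point: its centre, 7 mm above its underside; z up out of the geared face. Round: its yaw does not matter.
- cover_center (a point): Loose clear plastic dust cover, open underneath: a round bell of 70 mm outer and 64 mm inner diameter and 30 mm high (26 mm inside) with an upright black knob on top, 18 mm in diameter and 20 mm high; 50 mm high in all, about 70 g, standing on the bench knob up. Point: on its axis half-way up, 25 mm above its rim; the knob's middle is 15 mm above this point. z up.
- tall_bottle_center (a point): The taller of two loose stoppered glass bottles, standing: 90 mm high in all, body 44 mm in diameter up to 60 mm, then shoulder, neck and a 26 mm wide stopper fixed in it; about 130 g. Point: on its axis, 45 mm above its foot. z up.
- parts_box_center (a point): Loose shut metal parts box, lying flat: 70 mm long (its x) by 44 mm wide (its y) by 24 mm high, flat top, lid fixed, about 100 g. Point: its centre, 12 mm above its underside.
- loupe_center (a point): Loose black watchmaker's loupe standing on its wide end: 34 mm in diameter up to 20 mm, narrowing to 27 mm at the top, 30 mm high, about 30 g. Point: on its axis, 15 mm above its foot. z up.
- short_bottle_center (a point): Bystander: the shorter stoppered glass bottle, loose, 55 mm high, body 36 mm in diameter. Point: on its axis, 27.5 mm above its foot. To be left where it stands.
- clock_center (a point): Bystander: loose brass desk clock, 26 by 66 mm and 78 mm high. Point: its centre, 39 mm above its foot. To be left where it stands.
- screwdriver_grip (a point): Bystander: loose screwdriver, 120 mm long, lying on the bench near the robot. Point: on its handle. To be left where it lies.
Mind the look-alikes: they are no part of the job. Of the things shaped like the part that bears cover_center, the clear one is meant.

How it is judged:
By the outcome, as a careful person would: the job done as asked, in the order asked, and still so for the second after the job is handed in, with the robot touching nothing.
It also fails if it takes over 120 s, if anything falls off the work surface, if the arm or the gripper's body presses on something with over 40 N, if the wrist force passes 120 N, or if a joint passes its speed limit or range.

## Working session

There is one attempt and no reset: what is moved stays moved. The work goes in short steps, Python scripts to look and compute and a tool call to move; the robot and the scene stay as the last step left them, time stands still between calls to the robot, and variables do not carry over. Pictures are saved under pics/ and viewed, about 12 in all and at most 16, crops included, and the job is handed in when it is done.

Besides the shell and the picture viewer there is one more tool, called after "Call:" as name([rows], argument=value, ...), one row to a line, values as JSON. move_arm: Moves the arm, as the interface text tells. Shift numbers are shares of 0.03 m and turn numbers shares of 4 degrees, none past 1 either way. Its arguments: {"type":"object","properties":{"deltas":{"type":"array"},"grip_force":{"type":"number"}},"required":["deltas"]}

```bash
ls; mkdir -p pics
cat > h.py <<'E'
import numpy as np, cv2
from bench import ctrl, cams
from scipy.spatial.transform import Rotation as R
def grab(n,save=None):
    s=ctrl.get_state(); d=cams.get_image(n)
    if n=='wrist':
        T=np.eye(4);T[:3,:3]=R.from_rotvec(s['tool_rot']).as_matrix();T[:3,3]=s['position']
        d['world_from_camera']=T@d['tool_from_camera']
    if save: cv2.imwrite('pics/'+save+'.png',d['image'][:,:,::-1]); np.savez('pics/'+save+'.npz',**{k:d[k] for k in('K','k1','world_from_camera','image')})
    return d
def load(n): return dict(np.load('pics/'+n+'.npz'))
def ray(d,px):
    K=d['K'];k=float(d['k1']);p=np.atleast_2d(px).astype(float)
    q=cv2.undistortPoints(p[:,None],K,np.array([k,0,0,0,0.]))[:,0]
    W=d['world_from_camera'];v=np.c_[q,np.ones(len(q))]@W[:3,:3].T
    return W[:3,3],v
def plane(d,px,z):
    o,v=ray(d,px);return o+v*((z-o[2])/v[:,2])[:,None]
def proj(d,P):
    W=np.linalg.inv(d['world_from_camera']);c=np.atleast_2d(P)@W[:3,:3].T+W[:3,3]
    s=c[:,:2]/c[:,2:];r2=(s**2).sum(1,keepdims=True);s=s*(1+float(d['k1'])*r2)
    return s@d['K'][:2,:2].T+d['K'][:2,2]
E
python3 - <<'E'
from h import *
print(ctrl.get_state())
for n in('scene','side','wrist'):
    d=grab(n,n+'0');print(n,d['K'].tolist(),d['k1'],d['world_from_camera'].round(3).tolist())
    if n=='wrist':print(d['tool_from_camera'].round(3).tolist())
E
```

```text
pics
{'time': 0.0, 'joint_positions': array([ 1.33310173,  0.32181516, -0.07008664,  1.45171114,  0.0225919 ,
        1.37076944, -0.05689194]), 'qd': array([ 1.26524957e-03,  1.54107092e-03, -4.63463192e-04, -1.25906060e-03,
       -8.41045894e-04, -2.16633411e-03,  8.43426398e-05]), 'joint_torque': array([-6.39787177e-04, -4.91282451e+01, -4.04092055e-01, -3.12525523e+01,
       -6.37707487e-02,  4.35399322e-02,  1.93211858e-04]), 'position': array([ 0.1617705 , -0.62901118,  0.24344842]), 'tool_rot': array([-3.11484781e+00, -3.94298713e-01,  5.18126198e-04]), 'ft_force': array([-0.15789788, -0.00985778, -0.24719724]), 'torque': array([-0.03846002,  0.02652407,  0.00766664]), 'grip_width': 1.002498932141375}
scene [[429.03245366223183, 0.0, 284.18585222688165], [0.0, 429.03245366223183, 212.39122688034095], [0.0, 0.0, 1.0]] -0.04841268145425859 [[-0.736, 0.577, -0.353, 0.733], [0.676, 0.621, -0.396, 0.231], [-0.009, -0.531, -0.848, 0.806], [0.0, 0.0, 0.0, 1.0]]
side [[452.58428935572186, 0.0, 284.69282825449665], [0.0, 452.58428935572186, 218.14140291228753], [0.0, 0.0, 1.0]] 0.017448110036997568 [[0.953, -0.211, 0.216, 0.229], [-0.302, -0.684, 0.664, -0.728], [0.007, -0.699, -0.715, 0.763], [0.0, 0.0, 0.0, 1.0]]
wrist [[307.51848446642896, 0.0, 282.11875177968835], [0.0, 307.51848446642896, 205.98103854795534], [0.0, 0.0, 1.0]] -0.07129540890570389 [[0.249, -0.938, -0.241, 0.227], [-0.968, -0.242, -0.061, -0.614], [-0.001, 0.249, -0.969, 0.383], [0.0, 0.0, 0.0, 1.0]]
[[0.0, -0.969, -0.249, 0.067], [1.0, -0.0, 0.001, 0.001], [-0.0, -0.249, 0.969, -0.14], [0.0, 0.0, 0.0, 1.0]]
```

View pics/scene0.png

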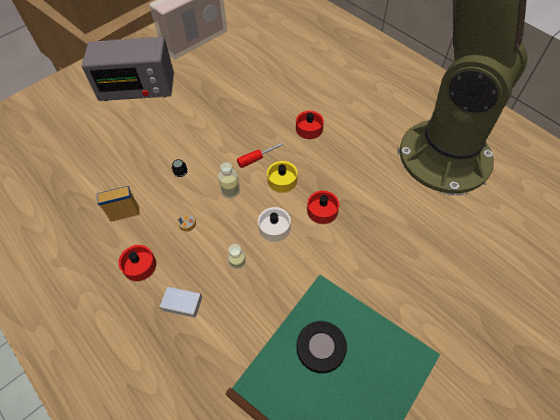

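View pics/side0.png

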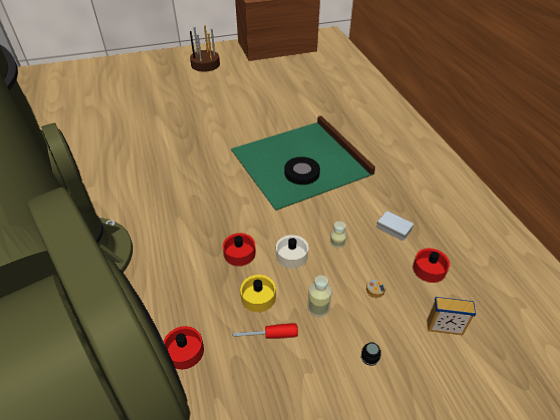

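Scene and side pictures show the holder at scene (321,346), the tray below it, the box at (181,301), the movement at (187,222), the loupe at (180,168), the tall bottle at (229,179) and the short one at (235,255).

Cover candidates, scene pixels: red (310,124), red (323,206), red (137,262), yellow (282,176) and whitish/clear (274,223). I choose (274,223). Next is a close crop to check it, plus first measurements.

Run:
```python
from h import *
a=load('scene0');b=load('side0')
c1=cv2.resize(a['image'][100:310,110:350],None,fx=2.5,fy=2.5,interpolation=2)
c2=cv2.resize(b['image'][210:310,215:315],None,fx=2.,fy=2.,interpolation=2)
c1[:200,400:600]=c2[:200,:200]
cv2.imwrite('pics/crop1.png',c1[:,:,::-1])
pts={'cover knobtop':((274,213),(292,239),.05),'tall stoppertop':((227,168),(321,281),.09),'short top':((234,248),(339,225),.055),
'mov':((187,222),(375,287),.014),'loupe top':((179,162),(371,348),.03),'box top':((182,300),(395,223),.024),'recess':((321,346),(302,169),.02)}
for k,(p,q,z) in pts.items(): print(k,plane(a,p,z).round(3),plane(b,q,z).round(3))
print(plane(a,[(115,195),(137,262),(323,206),(282,176),(250,158),(282,146)],.03).round(3))
# tray
for n,d in(('a',a),('b',b)):
    h=cv2.cvtColor(d['image'],cv2.COLOR_RGB2HSV);m=cv2.inRange(h,(65,80,30),(95,255,255))
    c=max(cv2.findContours(m,0,1)[0],key=cv2.contourArea);p=cv2.approxPolyDP(cv2.convexHull(c),6,True)[:,0]
    print(p.tolist(),plane(d,p,.004).round(3).tolist())
```

```text
cover knobtop [[ 0.434 -0.136  0.05 ]] [[ 0.441 -0.129  0.05 ]]
tall stoppertop [[ 0.448 -0.267  0.09 ]] [[ 0.447 -0.276  0.09 ]]
short top [[ 0.548 -0.126  0.055]] [[ 0.549 -0.125  0.055]]
mov [[ 0.573 -0.264  0.014]] [[ 0.571 -0.271  0.014]]
loupe top [[ 0.495 -0.399  0.03 ]] [[ 0.499 -0.398  0.03 ]]
box top [[ 0.685 -0.122  0.024]] [[ 0.686 -0.13   0.024]]
recess [[0.55 0.12 0.02]] [[0.549 0.117 0.02 ]]
[[ 0.653 -0.42   0.03 ]
 [ 0.705 -0.246  0.03 ]
 [ 0.337 -0.087  0.03 ]
 [ 0.347 -0.206  0.03 ]
 [ 0.367 -0.295  0.03 ]
 [ 0.288 -0.272  0.03 ]]
[[232, 388], [319, 275], [439, 354], [403, 419], [269, 419]] [[0.714, 0.063, 0.004], [0.448, 0.014, 0.004], [0.398, 0.277, 0.004], [0.532, 0.302, 0.004], [0.699, 0.146, 0.004]]
[[369, 174], [276, 209], [231, 149], [317, 123]] [[0.716, 0.065, 0.004], [0.448, 0.012, 0.004], [0.398, 0.274, 0.004], [0.668, 0.323, 0.004]]
```

View pics/crop1.png

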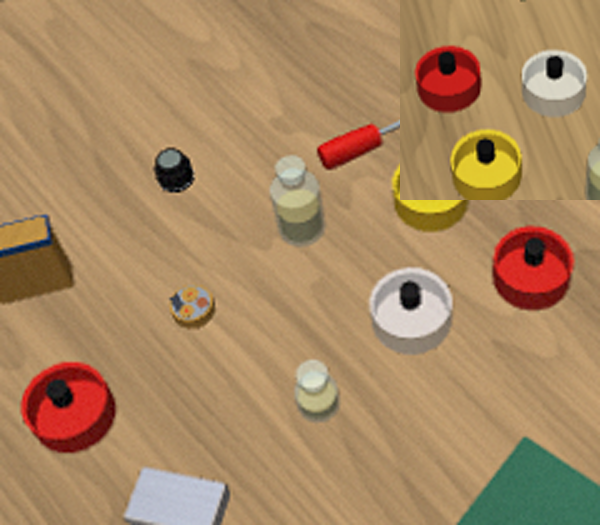

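The crop shows the whitish, see-through cover at scene (274,223); the other four are solid red or yellow. The tray's yaw comes out at about 10.8° in both views, and the edges match its given size. I'll square the tool and move above the loose things for a wrist view.

Call:
move_arm([
  {"linear": [0,0,0],"turn": [0,0,0.9],"claw": 0},
  {"linear": [0,0,0],"turn": [0,0,0.9],"claw": 0},
  {"linear": [0,0,0],"turn": [0,0,0.9],"claw": 0},
  {"linear": [0,0,0],"turn": [0,0,0.9],"claw": 0},
  {"linear": [0.87,-0.95,-0.15],"turn": [0,0,0],"claw": 0},
  {"linear": [0.87,-0.95,-0.15],"turn": [0,0,0],"claw": 0},
  {"linear": [0.87,-0.95,-0.15],"turn": [0,0,0],"claw": 0},
  {"linear": [0.87,-0.95,-0.15],"turn": [0,0,0],"claw": 0},
  {"linear": [0.87,-0.95,-0.15],"turn": [0,0,0],"claw": 0},
  {"linear": [0.87,-0.95,-0.15],"turn": [0,0,0],"claw": 0},
  {"linear": [0.87,-0.95,-0.15],"turn": [0,0,0],"claw": 0},
  {"linear": [0.87,-0.95,-0.15],"turn": [0,0,0],"claw": 0},
  {"linear": [0.87,-0.95,-0.15],"turn": [0,0,0],"claw": 0},
  {"linear": [0.87,-0.95,-0.15],"turn": [0,0,0],"claw": 0},
  {"linear": [0.87,-0.95,-0.15],"turn": [0,0,0],"claw": 0},
  {"linear": [0.87,-0.95,-0.15],"turn": [0,0,0],"claw": 0},
  {"linear": [0.87,-0.95,-0.15],"turn": [0,0,0],"claw": 0},
  {"linear": [0,0,0],"turn": [0,0,0],"claw": 0},
  {"linear": [0,0,0],"turn": [0,0,0],"claw": 0},
])

```text
time: 1.73
position: [0.5027, -0.2559, 0.3031]
tool_rot: [-3.141, -0.01, -0.001]
ft_force: [-0.7, -0.5, -0.3]
grip_width: 0.999
```

```bash
cat >> h.py <<'E'
def go(x,y,z,yaw=0.):
    "print the shift (tool axes, units of rows) and turn to a tool-down pose"
    s=ctrl.get_state();A=R.from_rotvec(s['tool_rot']);G=R.from_euler('z',yaw,degrees=True)*R.from_euler('x',180,degrees=True)
    d=A.inv().apply(np.array([x,y,z])-s['position'])/.03
    t=(A.inv()*G).as_rotvec(degrees=True)/4
    print('t%.2f'%s['time'],'pos',s['position'].round(4),'F',s['ft_force'].round(1),'w',round(s['grip_width']*87,1),'| lin',d.round(2),'turn',t.round(2))
E
python3 - <<'E'
from h import *
go(.5,-.26,.3); d=grab('wrist','w1')
E
```

```text
t1.73 pos [ 0.5027 -0.2559  0.3031] F [-0.7 -0.5 -0.3] w 86.9 | lin [-0.09  0.14  0.1 ] turn [-0.01 -0.01  0.1 ]
```

View pics/w1.png

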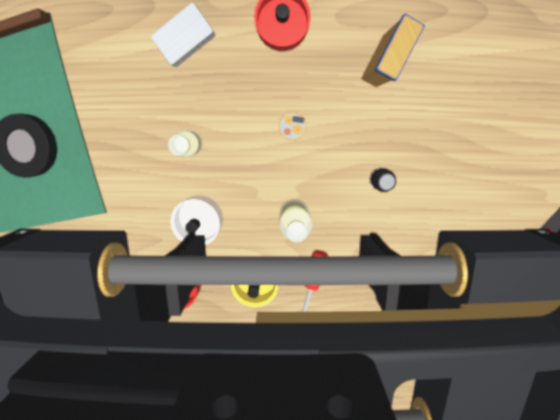

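The wrist picture shows the movement at (292,126), gears up, the box at (183,35), the loupe at (385,181), the tall bottle's stopper at (297,231), the clear cover at (195,221), and the holder's recess at (21,146). Now I'll measure them with masks.

```bash
cat > m.py <<'E'
from h import *
def big(m,box):
    z=np.zeros_like(m);x0,y0,x1,y1=box;z[y0:y1,x0:x1]=m[y0:y1,x0:x1]
    z=cv2.morphologyEx(z,cv2.MORPH_CLOSE,np.ones((5,5)))
    c=max(cv2.findContours(z,0,1)[0],key=cv2.contourArea);return cv2.convexHull(c)
def disc(d,m,box,z):
    "centre & diameter of a circle at height z"
    P=plane(d,big(m,box)[:,0],z);(x,y),r=cv2.minEnclosingCircle(P[:,:2].astype(np.float32)*1000)
    e=cv2.fitEllipse((P[:,:2]*1000).astype(np.float32))
    return 'ellipse c(%.1f %.1f) d(%.1f %.1f)'%(e[0]+e[1])
E
python3 - <<'E'
from m import *
d=load('w1');a=load('scene0');b=load('side0')
def hsv(d): return cv2.cvtColor(d['image'],cv2.COLOR_RGB2HSV)
bl=lambda d:cv2.inRange(hsv(d),(0,0,0),(180,255,60))
gr=lambda d:cv2.inRange(hsv(d),(0,0,95),(180,60,255))
bx=lambda d:cv2.inRange(hsv(d),(100,5,100),(135,90,255))
print('ring top: scene',disc(a,bl(a),(285,310,360,385),.022),'side',disc(b,bl(b),(275,150,330,190),.022))
print('recess: scene',disc(a,gr(a),(300,325,345,368),.022),'side',disc(b,gr(b),(287,158,318,180),.022),'w',disc(d,gr(d),(3,122,40,170),.022))
for n,q,box in(('scene',a,(150,280,210,325)),('side',b,(370,205,420,245)),('w',d,(140,0,225,72))):
    h=big(bx(q),box);p=h[:,0];P=plane(q,p,.024)[:,:2]*1000
    print('box',n,cv2.minAreaRect(P.astype(np.float32)))
print('loupe blk w',disc(d,bl(d),(362,160,405,200),.012))
# movement: saturation differs from wood? print crop stats and knob
h=hsv(d);print(h[126,275:312].tolist())
print('knob w top',disc(d,bl(d),(180,215,203,240),.04))
c=cv2.resize(d['image'][90:250,150:420],None,fx=2.9,fy=2.9,interpolation=2);cv2.imwrite('pics/crop2.png',c[:,:,::-1])
E
```

```text
ring top: scene ellipse c(550.2 120.3) d(90.6 93.6) side ellipse c(546.1 111.9) d(94.0 111.7)
recess: scene ellipse c(548.9 119.6) d(45.5 46.0) side ellipse c(549.1 118.5) d(39.7 43.7) w ellipse c(548.1 116.7) d(46.2 47.5)
box scene ((687.7544555664062, -125.99579620361328), (40.378807067871094, 65.81515502929688), 35.40644454956055)
box side ((688.6555786132812, -126.04569244384766), (39.07487869262695, 65.645263671875), 34.94707107543945)
box w ((687.010498046875, -128.00991821289062), (39.602638244628906, 65.97831726074219), 35.44465255737305)
loupe blk w ellipse c(500.2 -399.0) d(27.6 30.7)
[[22, 76, 236], [21, 76, 236], [22, 80, 235], [21, 90, 232], [21, 86, 227], [20, 45, 221], [75, 2, 214], [101, 16, 220], [101, 18, 222], [102, 17, 223], [102, 15, 221], [102, 12, 219], [100, 7, 217], [100, 4, 215], [90, 4, 215], [90, 5, 215], [40, 4, 215], [21, 36, 220], [21, 80, 227], [21, 110, 231], [22, 121, 233], [22, 124, 234], [22, 124, 234], [22, 124, 233], [21, 119, 233], [21, 105, 231], [21, 69, 226], [23, 25, 218], [30, 7, 214], [21, 36, 219], [21, 78, 226], [21, 91, 230], [21, 84, 231], [21, 80, 232], [20, 79, 230], [20, 80, 229], [20, 81, 228]]
knob w top ellipse c(420.8 -133.9) d(24.1 50.4)
```

View pics/crop2.png

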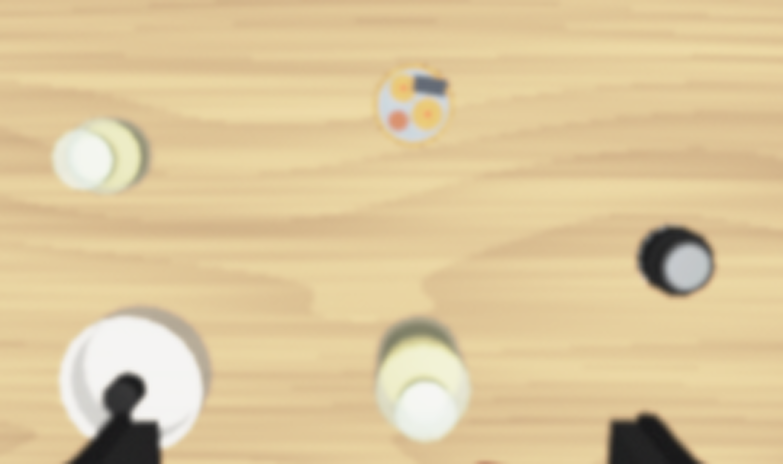

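Run:
```python
from h import *
d=load('w1')
print('mov',plane(d,(292.4,125.9),.014).round(4),'tall top',plane(d,(150+427/2.9,90+411/2.9),.09).round(4),'short top',plane(d,(150+84/2.9,90+159/2.9),.055).round(4))
print('knob top',plane(d,(150+126/2.9,90+388/2.9),.05).round(4),'cover top',plane(d,(150+142/2.9,90+377/2.9),.03).round(4),'loupe top',plane(d,(150+688/2.9,90+267/2.9),.03).round(4))
m=plane(d,(292.4,125.9),.014)[0]
go(.572,-.267,.10)
```

```text
mov [[ 0.5719 -0.2706  0.014 ]] tall top [[ 0.4472 -0.2759  0.09  ]] short top [[ 0.5484 -0.1277  0.055 ]]
knob top [[ 0.4434 -0.1382  0.05  ]] cover top [[ 0.4427 -0.1404  0.03  ]] loupe top [[ 0.4987 -0.4013  0.03  ]]
t1.78 pos [ 0.5012 -0.2583  0.3027] F [ 0.1 -0.5  0. ] w 87.1 | lin [2.36 0.29 6.76] turn [0.   0.01 0.04]
```

Call:
move_arm([
  {"linear": [0.34,0.05,0.96],"turn": [0,0,0],"claw": 0},
  {"linear": [0.34,0.05,0.96],"turn": [0,0,0],"claw": 0},
  {"linear": [0.34,0.05,0.96],"turn": [0,0,0],"claw": 0},
  {"linear": [0.34,0.05,0.96],"turn": [0,0,0],"claw": 0},
  {"linear": [0.34,0.05,0.96],"turn": [0,0,0],"claw": 0},
  {"linear": [0.34,0.05,0.96],"turn": [0,0,0],"claw": 0},
  {"linear": [0.34,0.05,0.96],"turn": [0,0,0],"claw": 0},
  {"linear": [0,0,0],"turn": [0,0,0],"claw": 0},
  {"linear": [0,0,0],"turn": [0,0,0],"claw": 0},
  {"linear": [0,0,0],"turn": [0,0,0],"claw": 0},
])

```text
time: 2.62
position: [0.572, -0.2709, 0.1027]
tool_rot: [3.14, -0.002, 0.001]
ft_force: [1.2, 0.3, 0.5]
grip_width: 1.003
```

Run:
```python
from h import *
go(.572,-.269,.028); d=grab('wrist','w2')
print(proj(d,[[.572,-.269,.014]]))
```

```text
t2.62 pos [ 0.572  -0.2709  0.1027] F [1.2 0.3 0.5] w 87.3 | lin [-0.   -0.07  2.49] turn [ 0.02 -0.01 -0.02]
[[277.81678224 216.56434484]]
```

View pics/w2.png

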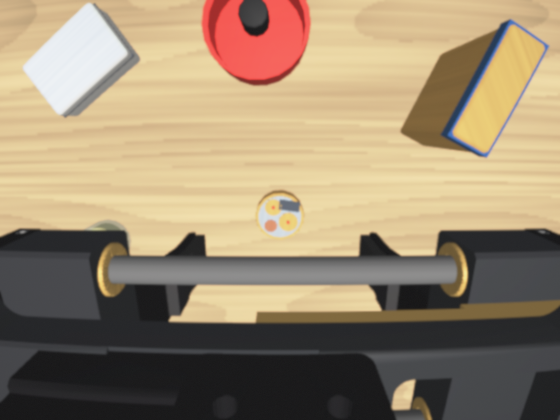

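The movement sits at (280,214), within 2 mm of the prediction. Descending to grip it.

Call:
move_arm([
  {"linear": [0.01,0,0.85],"turn": [0,0,0],"claw": 0},
  {"linear": [0.01,0,0.85],"turn": [0,0,0],"claw": 0},
  {"linear": [0.01,0,0.6],"turn": [0,0,0],"claw": 0.2},
  {"linear": [0,0,0.19],"turn": [0,0,0],"claw": 0.4},
  {"linear": [0,0,0],"turn": [0,0,0],"claw": 0.5},
  {"linear": [0,0,0],"turn": [0,0,0],"claw": 0.7},
  {"linear": [0,0,0],"turn": [0,0,0],"claw": 0.7},
  {"linear": [0,0,0],"turn": [0,0,0],"claw": 0.7},
  {"linear": [0,0,0],"turn": [0,0,0],"claw": 0.7},
  {"linear": [0,0,0],"turn": [0,0,0],"claw": 0.7},
], grip_force=15)

```text
time: 3.5
position: [0.5738, -0.2696, 0.0277]
tool_rot: [3.141, 0.001, 0.002]
ft_force: [0.0, -0.2, -0.1]
grip_width: 0.476
```

Run:
```python
from h import *
go(.549,.1185,.14)
```

```text
t3.50 pos [ 0.5738 -0.2696  0.0277] F [ 0.  -0.2 -0.1] w 41.4 | lin [ -0.82 -12.93  -3.76] turn [ 0.01 -0.02  0.01]
```

Call:
move_arm([
  {"linear": [0,0,0],"turn": [0,0,0],"claw": 0.7},
  {"linear": [0,0,0],"turn": [0,0,0],"claw": 0.7},
  {"linear": [0,0,0],"turn": [0,0,0],"claw": 0.7},
  {"linear": [0,0,-0.4],"turn": [0,0,0],"claw": 0.7},
  {"linear": [0,0,-0.8],"turn": [0,0,0],"claw": 0.7},
  {"linear": [0,0,-0.9],"turn": [0,0,0],"claw": 0.7},
  {"linear": [0,0,-0.9],"turn": [0,0,0],"claw": 0.7},
  {"linear": [0,0,-0.7],"turn": [0,0,0],"claw": 0.7},
])

```text
time: 4.17
position: [0.5739, -0.2694, 0.1405]
tool_rot: [3.141, 0.001, 0.003]
ft_force: [0.4, -0.7, -0.2]
grip_width: 0.415
```

Run:
```python
from h import *
go(.549,.1185,.09)
```

```text
t4.17 pos [ 0.5739 -0.2694  0.1405] F [ 0.4 -0.7 -0.2] w 36.1 | lin [ -0.82 -12.93   1.67] turn [ 0.01 -0.03  0.01]
```

Call:
move_arm([
  {"linear": [-0.06,-0.5,0],"turn": [0,0,0],"claw": 0.7},
  {"linear": [-0.06,-0.93,0],"turn": [0,0,0],"claw": 0.7},
  {"linear": [-0.06,-0.97,0],"turn": [0,0,0],"claw": 0.7},
  {"linear": [-0.06,-0.97,0],"turn": [0,0,0],"claw": 0.7},
  {"linear": [-0.06,-0.97,0],"turn": [0,0,0],"claw": 0.7},
  {"linear": [-0.06,-0.97,0],"turn": [0,0,0],"claw": 0.7},
  {"linear": [-0.06,-0.97,0],"turn": [0,0,0],"claw": 0.7},
  {"linear": [-0.06,-0.97,0],"turn": [0,0,0],"claw": 0.7},
  {"linear": [-0.06,-0.97,0],"turn": [0,0,0],"claw": 0.7},
  {"linear": [-0.06,-0.97,0],"turn": [0,0,0],"claw": 0.7},
  {"linear": [-0.06,-0.97,0.2],"turn": [0,0,0],"claw": 0.7},
  {"linear": [-0.06,-0.97,0.4],"turn": [0,0,0],"claw": 0.7},
  {"linear": [-0.06,-0.97,0.4],"turn": [0,0,0],"claw": 0.7},
  {"linear": [-0.06,-0.8,0.4],"turn": [0,0,0],"claw": 0.7},
  {"linear": [0,0,0.3],"turn": [0,0,0],"claw": 0.7},
  {"linear": [0,0,0],"turn": [0,0,0],"claw": 0.7},
  {"linear": [0,0,0],"turn": [0,0,0],"claw": 0.7},
  {"linear": [0,0,0],"turn": [0,0,0],"claw": 0.7},
])

```text
time: 5.67
position: [0.5483, 0.1163, 0.087]
tool_rot: [3.141, -0.002, 0.0]
ft_force: [0.2, -0.2, -1.0]
grip_width: 0.418
```

Run:
```python
from h import *
go(.549,.1185,.049); d=grab('wrist','w3');s=grab('side','s3');e=grab('scene','e3')
print(proj(d,[[.549,.1185,.02]]))
c=cv2.resize(s['image'][100:220,230:390],(560,420),interpolation=2)
cc=cv2.resize(e['image'][290:400,250:400],(240,176),interpolation=2)
o=np.vstack([np.hstack([d['image'][100:310,150:430],cv2.resize(c,(280,210))]),np.zeros((180,560,3),np.uint8)]);o[214:390,:240]=cc
cv2.imwrite('pics/c3.png',o[:,:,::-1])
```

```text
t5.67 pos [0.5483 0.1163 0.087 ] F [ 0.2 -0.2 -1. ] w 36.3 | lin [ 0.02 -0.07  1.27] turn [ 0.01 -0.   -0.02]
[[277.07048951 224.19077106]]
```

View pics/c3.png

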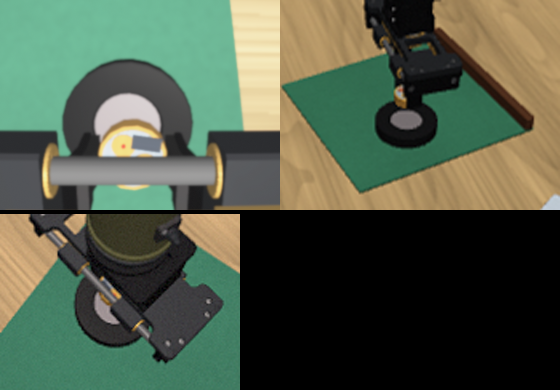

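Run:
```python
from m import *
d=load('w3');h=cv2.cvtColor(d['image'],cv2.COLOR_RGB2HSV)
g=cv2.inRange(h,(0,0,150),(180,60,225))
im=d['image'];print([im[r,283].tolist() for r in range(190,262,4)])
print('mov top far edge',plane(d,(283,222),.073),'left/right',plane(d,[(252,245),(315,245)],.073)[:,1])
print('recess far edge',plane(d,[(277,193)],.024), 'ring far edge',plane(d,[(277,159)],.024))
print('ring L/R', plane(d,[(213,222),(341,222)],.024))
```

```text
[[74, 73, 73], [161, 154, 155], [217, 209, 210], [217, 210, 210], [216, 208, 209], [216, 208, 209], [215, 207, 208], [196, 181, 171], [157, 123, 72], [225, 188, 111], [232, 226, 214], [205, 216, 223], [141, 139, 140], [126, 129, 136], [118, 124, 134], [236, 217, 163], [225, 228, 229], [90, 90, 91]]
mov top far edge [[0.56718769 0.11452848 0.073     ]] left/right [0.13109613 0.0974305 ]
recess far edge [[0.57229727 0.11836545 0.024     ]] ring far edge [[0.59508465 0.11824884 0.024     ]]
ring L/R [[0.55189706 0.16278392 0.024     ]
 [0.55176548 0.07420805 0.024     ]]
```

Call:
move_arm([
  {"linear": [0.02,-0.1,0.3],"turn": [0,0,0],"claw": 0.7},
  {"linear": [0,0,0.4],"turn": [0,0,0],"claw": 0.7},
  {"linear": [0,0,0.3],"turn": [0,0,0],"claw": 0.7},
  {"linear": [0,0,0.15],"turn": [0,0,0],"claw": 0.7},
  {"linear": [0,0,0.11],"turn": [0,0,0],"claw": 0.7},
  {"linear": [0,0,0],"turn": [0,0,0],"claw": 0.7},
  {"linear": [0,0,0],"turn": [0,0,0],"claw": 0.7},
])

```text
time: 6.4
position: [0.5486, 0.1208, 0.0488]
tool_rot: [-3.141, -0.001, 0.0]
ft_force: [0.4, 0.0, -0.6]
grip_width: 0.417
```

Call:
move_arm([
  {"linear": [0,0.05,0],"turn": [0,0,0],"claw": 0.7},
  {"linear": [0,0,0],"turn": [0,0,0],"claw": 0.7},
  {"linear": [0,0,0],"turn": [0,0,0],"claw": 0.5},
  {"linear": [0,0,0],"turn": [0,0,0],"claw": 0.4},
  {"linear": [0,0,0],"turn": [0,0,0],"claw": 0.2},
  {"linear": [0,0,0],"turn": [0,0,0],"claw": 0.2},
  {"linear": [0,0,0],"turn": [0,0,0],"claw": 0.2},
  {"linear": [0,0,-0.3],"turn": [0,0,0],"claw": 0.2},
  {"linear": [0,0,-0.8],"turn": [0,0,0],"claw": 0.1},
  {"linear": [-0.5,0,-0.9],"turn": [0,0,0],"claw": 0},
  {"linear": [-0.5,0,-0.9],"turn": [0,0,0],"claw": 0},
  {"linear": [-0.5,0,-0.2],"turn": [0,0,0],"claw": 0},
  {"linear": [0,0,0],"turn": [0,0,0],"claw": 0},
  {"linear": [0,0,0],"turn": [0,0,0],"claw": 0},
  {"linear": [0,0,0],"turn": [0,0,0],"claw": 0},
])

```text
time: 7.65
position: [0.5038, 0.1187, 0.1416]
tool_rot: [3.141, 0.0, -0.0]
ft_force: [0.9, 0.2, -0.1]
grip_width: 0.996
```

Run:
```python
from h import *
go(.442,-.136,.16); d=grab('wrist','w4')
print(proj(d,[[.549,.1185,.034],[.549,.1185,.024]]))
o=cv2.resize(d['image'][120:260,190:380],None,fx=3,fy=3,interpolation=2)
cv2.imwrite('pics/c4.png',o[:,:,::-1])
```

```text
t7.65 pos [0.5038 0.1187 0.1416] F [ 0.9  0.2 -0.1] w 86.7 | lin [-2.06  8.49 -0.61] turn [0.01 0.   0.  ]
[[280.70340916 155.4357384 ]
 [280.74678827 154.36451806]]
```

View pics/c4.png

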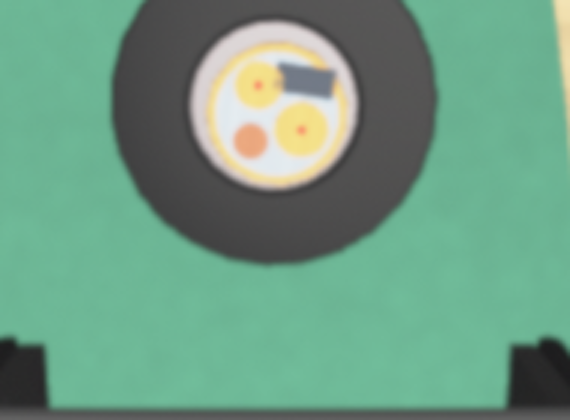

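The movement is flat in the recess, gears up, about 2 mm off centre. Next is the clear cover.

Call:
move_arm([
  {"linear": [-0.2,0.5,-0.1],"turn": [0,0,0],"claw": 0},
  {"linear": [-0.2,0.88,-0.1],"turn": [0,0,0],"claw": 0},
  {"linear": [-0.2,0.88,-0.1],"turn": [0,0,0],"claw": 0},
  {"linear": [-0.2,0.88,0],"turn": [0,0,0],"claw": 0},
  {"linear": [-0.2,0.88,0],"turn": [0,0,0],"claw": 0},
  {"linear": [-0.2,0.88,0],"turn": [0,0,0],"claw": 0},
  {"linear": [-0.2,0.88,0],"turn": [0,0,0],"claw": 0},
  {"linear": [-0.2,0.88,0],"turn": [0,0,0],"claw": 0},
  {"linear": [-0.2,0.88,0],"turn": [0,0,0],"claw": 0},
  {"linear": [-0.26,0.95,0],"turn": [0,0,0],"claw": 0},
  {"linear": [0,0,0],"turn": [0,0,0],"claw": 0.2},
  {"linear": [0,0,0],"turn": [0,0,0],"claw": 0.3},
  {"linear": [0,0,0],"turn": [0,0,0],"claw": 0.3},
])

```text
time: 8.78
position: [0.442, -0.135, 0.1502]
tool_rot: [-3.14, -0.001, 0.002]
ft_force: [0.1, 0.5, 0.3]
grip_width: 0.852
```

Run:
```python
from m import *
go(.442,-.136,.06); d=grab('wrist','w5');a=load('scene0');b=load('side0')
for q,box in((a,(265,205,284,226)),(b,(280,232,304,254))):
    h=cv2.cvtColor(q['image'],cv2.COLOR_RGB2HSV);m=cv2.inRange(h,(0,0,0),(180,255,70));H=big(m,box);x,y,w,hh=cv2.boundingRect(H)
    print('knob box',x,y,w,hh,'mid->z.04',plane(q,(x+w/2-.5,y+hh/2-.5),.04).round(4))
for n,p in(('scene',a),('side',b),('w5',d)): print(n,proj(p,[[.442,-.136,.05]]))
o=cv2.resize(d['image'][100:330,130:430],None,fx=2,fy=2,interpolation=2)
cv2.imwrite('pics/c5.png',o[:,:,::-1])
```

```text
t8.78 pos [ 0.442  -0.135   0.1502] F [0.1 0.5 0.3] w 74.2 | lin [0.   0.04 3.01] turn [-0.02  0.02  0.01]
knob box 270 213 8 11 mid->z.04 [[ 0.4391 -0.132   0.04  ]]
knob box 288 238 9 11 mid->z.04 [[ 0.4401 -0.1312  0.04  ]]
scene [[271.02139914 215.09203036]]
side [[293.679434   241.30076452]]
w5 [[281.86727545 212.37503108]]
```

View pics/c5.png

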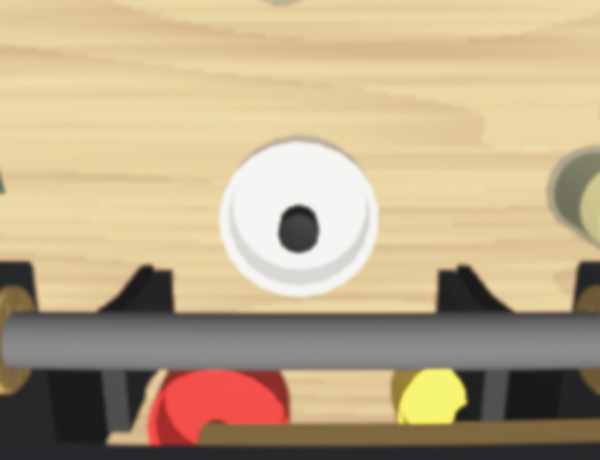

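Clear cover's knob is at crop (299,233), i.e. wrist pixel (279.5,216.5). Combined with scene and side, that gives about (0.439,-0.133). Descending to the knob.

Call:
move_arm([
  {"linear": [-0.1,-0.07,0.5],"turn": [0,0,0],"claw": 0.3},
  {"linear": [0,0,0.9],"turn": [0,0,0],"claw": 0.3},
  {"linear": [0,0,0.9],"turn": [0,0,0],"claw": 0.3},
  {"linear": [0,0,0.6],"turn": [0,0,0],"claw": 0.4},
  {"linear": [0,0,0.3],"turn": [0,0,0],"claw": 0.6},
  {"linear": [0,0,0],"turn": [0,0,0],"claw": 0.7},
  {"linear": [0,0,0],"turn": [0,0,0],"claw": 0.8},
  {"linear": [0,0,0],"turn": [0,0,0],"claw": 0.9},
  {"linear": [0,0,0],"turn": [0,0,0],"claw": 0.9},
  {"linear": [0,0,0],"turn": [0,0,0],"claw": 0.9},
  {"linear": [0,0,0],"turn": [0,0,0],"claw": 0.9},
  {"linear": [0,0,0],"turn": [0,0,0],"claw": 0.9},
  {"linear": [0,0,0],"turn": [0,0,0],"claw": 0.9},
], grip_force=20)

```text
time: 9.92
position: [0.4392, -0.1335, 0.0554]
tool_rot: [3.141, 0.001, 0.001]
ft_force: [-1.0, 0.5, 2.9]
grip_width: 0.199
```

Call:
move_arm([
  {"linear": [0,0,-0.3],"turn": [0,0,0],"claw": 0.9},
  {"linear": [0,0,-0.8],"turn": [0,0,0],"claw": 0.9},
  {"linear": [0,0,-0.9],"turn": [0,0,0],"claw": 0.9},
  {"linear": [0,0,-0.9],"turn": [0,0,0],"claw": 0.9},
  {"linear": [0,0,-0.7],"turn": [0,0,0],"claw": 0.9},
])

```text
time: 10.33
position: [0.4392, -0.1336, 0.1654]
tool_rot: [3.141, 0.001, 0.002]
ft_force: [1.3, -0.7, -1.1]
grip_width: 0.199
```

Run:
```python
from h import *
go(.549,.1185,.12)
```

```text
t10.33 pos [ 0.4392 -0.1336  0.1654] F [ 1.3 -0.7 -1.1] w 17.3 | lin [ 3.66 -8.4   1.51] turn [ 0.01 -0.02  0.01]
```

Call:
move_arm([
  {"linear": [0.2,-0.5,0],"turn": [0,0,0],"claw": 0.9},
  {"linear": [0.37,-0.85,0],"turn": [0,0,0],"claw": 0.9},
  {"linear": [0.37,-0.85,0],"turn": [0,0,0],"claw": 0.9},
  {"linear": [0.37,-0.85,0],"turn": [0,0,0],"claw": 0.9},
  {"linear": [0.37,-0.85,0],"turn": [0,0,0],"claw": 0.9},
  {"linear": [0.37,-0.85,0],"turn": [0,0,0],"claw": 0.9},
  {"linear": [0.37,-0.85,0],"turn": [0,0,0],"claw": 0.9},
  {"linear": [0.37,-0.85,0.2],"turn": [0,0,0],"claw": 0.9},
  {"linear": [0.37,-0.85,0.3],"turn": [0,0,0],"claw": 0.9},
  {"linear": [0.37,-0.8,0.4],"turn": [0,0,0],"claw": 0.9},
  {"linear": [0.13,-0.3,0.4],"turn": [0,0,0],"claw": 0.9},
  {"linear": [0,0,0.2],"turn": [0,0,0],"claw": 0.9},
  {"linear": [0,0,0],"turn": [0,0,0],"claw": 0.9},
  {"linear": [0,0,0],"turn": [0,0,0],"claw": 0.9},
  {"linear": [0,0,0],"turn": [0,0,0],"claw": 0.9},
])

```text
time: 11.58
position: [0.5488, 0.1169, 0.1186]
tool_rot: [3.14, -0.003, 0.001]
ft_force: [-0.4, 0.5, -0.6]
grip_width: 0.201
```

Run:
```python
from h import *
go(.549,.1185,.0805); d=grab('wrist','w6');s=grab('side','s6')
print(proj(d,[[.549,.1185,.024]]))
o=np.hstack([d['image'][100:340,130:430],cv2.resize(s['image'][110:210,240:365],(300,240),interpolation=2)])
cv2.imwrite('pics/c6.png',o[:,:,::-1])
```

```text
t11.58 pos [0.5488 0.1169 0.1186] F [-0.4  0.5 -0.6] w 17.5 | lin [ 0.01 -0.05  1.27] turn [ 0.02 -0.01 -0.02]
[[278.33184933 214.22622658]]
```

View pics/c6.png

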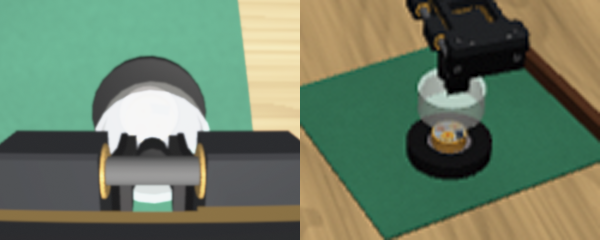

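The side view shows the held cover is see-through and above the seated movement. Lowering it.

Call:
move_arm([
  {"linear": [0,-0.03,0.4],"turn": [0,0,0],"claw": 0.9},
  {"linear": [0,0,0.45],"turn": [0,0,0],"claw": 0.9},
  {"linear": [0,0,0.25],"turn": [0,0,0],"claw": 0.9},
  {"linear": [0,0,0.12],"turn": [0,0,0],"claw": 0.9},
  {"linear": [0,0,0.06],"turn": [0,0,0],"claw": 0.9},
  {"linear": [0,0,0],"turn": [0,0,0],"claw": 0.9},
  {"linear": [0,0,0],"turn": [0,0,0],"claw": 0.9},
])

```text
time: 12.27
position: [0.5481, 0.1193, 0.0794]
tool_rot: [3.141, 0.001, -0.002]
ft_force: [-3.0, -1.4, 4.2]
grip_width: 0.198
```

Call:
move_arm([
  {"linear": [0,0,0],"turn": [0,0,0],"claw": 0.7},
  {"linear": [0,0,0],"turn": [0,0,0],"claw": 0.5},
  {"linear": [0,0,0],"turn": [0,0,0],"claw": 0.4},
  {"linear": [0,0,0],"turn": [0,0,0],"claw": 0.3},
  {"linear": [0,0,0],"turn": [0,0,0],"claw": 0.3},
  {"linear": [0,0,-0.3],"turn": [0,0,0],"claw": 0.3},
  {"linear": [0,0,-0.8],"turn": [0,0,0],"claw": 0.2},
  {"linear": [-0.3,0.1,-0.9],"turn": [0,0,0],"claw": 0.1},
  {"linear": [-0.5,0.5,-0.9],"turn": [0,0,0],"claw": 0},
  {"linear": [-0.5,0.9,-0.3],"turn": [0,0,0],"claw": 0},
  {"linear": [-0.4,0.97,0],"turn": [0,0,0],"claw": 0},
  {"linear": [-0.3,0.97,0],"turn": [0,0,0],"claw": 0},
  {"linear": [-0.3,0.97,0],"turn": [0,0,0],"claw": 0},
  {"linear": [-0.3,0.97,0],"turn": [0,0,0],"claw": 0},
  {"linear": [-0.3,0.97,0],"turn": [0,0,0],"claw": 0},
  {"linear": [-0.3,0.97,0],"turn": [0,0,0],"claw": 0},
  {"linear": [-0.2,0.97,0],"turn": [0,0,0],"claw": 0},
  {"linear": [0,0.97,0],"turn": [0,0,0],"claw": 0},
  {"linear": [0,0.97,0],"turn": [0,0,0],"claw": 0},
  {"linear": [0,0.97,0],"turn": [0,0,0],"claw": 0},
])

```text
time: 13.93
position: [0.4467, -0.218, 0.1765]
tool_rot: [3.141, 0.001, 0.002]
ft_force: [1.4, 0.3, 1.1]
grip_width: 1.001
```

Call:
move_arm([
  {"linear": [0,0.97,0],"turn": [0,0,0],"claw": 0},
  {"linear": [0,0.9,0],"turn": [0,0,0],"claw": 0},
  {"linear": [0,0,0],"turn": [0,0,0],"claw": 0},
  {"linear": [0,0,0],"turn": [0,0,0],"claw": 0},
  {"linear": [0,0,0],"turn": [0,0,0],"claw": 0},
])

```text
time: 14.35
position: [0.447, -0.2718, 0.1759]
tool_rot: [-3.141, -0.002, -0.001]
ft_force: [-0.4, 0.9, 0.1]
grip_width: 1.002
```

Run:
```python
from h import *
go(.447,-.274,.06); d=grab('wrist','w7');s=grab('side','s7')
print(proj(d,[[.447,-.274,.09],[.447,-.274,.0]]))
o=np.hstack([d['image'][100:340,130:430],cv2.resize(s['image'][110:210,240:365],(300,240),interpolation=2)])
cv2.imwrite('pics/c7.png',o[:,:,::-1])
```

```text
t14.35 pos [ 0.447  -0.2718  0.1759] F [-0.4  0.9  0.1] w 87.2 | lin [-0.    0.07  3.86] turn [-0.01 -0.    0.02]
[[283.30292641 217.59585758]
 [282.99593388 193.12290346]]
```

View pics/c7.png

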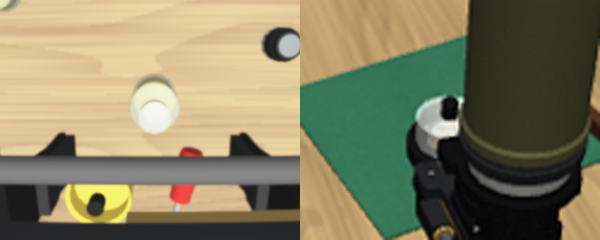

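The cover rests on the holder. The bottle's stopper is at wrist pixel (285,216), so its axis is about (0.448,-0.275). Descending on it.

Call:
move_arm([
  {"linear": [0.05,0.11,0.8],"turn": [0,0,0],"claw": 0},
  {"linear": [0,0,0.95],"turn": [0,0,0],"claw": 0},
  {"linear": [0,0,0.95],"turn": [0,0,0],"claw": 0},
  {"linear": [0,0,0.9],"turn": [0,0,0],"claw": 0.1},
  {"linear": [0,0,0.5],"turn": [0,0,0],"claw": 0.2},
  {"linear": [0,0,0],"turn": [0,0,0],"claw": 0.4},
  {"linear": [0,0,0],"turn": [0,0,0],"claw": 0.5},
  {"linear": [0,0,0],"turn": [0,0,0],"claw": 0.65},
  {"linear": [0,0,0],"turn": [0,0,0],"claw": 0.65},
  {"linear": [0,0,0],"turn": [0,0,0],"claw": 0.65},
  {"linear": [0,0,0],"turn": [0,0,0],"claw": 0.65},
  {"linear": [0,0,0],"turn": [0,0,0],"claw": 0.65},
], grip_force=25)

```text
time: 15.45
position: [0.4492, -0.276, 0.0539]
tool_rot: [3.141, 0.001, 0.003]
ft_force: [-0.6, 2.2, 6.5]
grip_width: 0.501
```

Call:
move_arm([
  {"linear": [0,0,0],"turn": [0,0,0],"claw": 0.65},
  {"linear": [0,0,-0.3],"turn": [0,0,0],"claw": 0.65},
  {"linear": [0,0,-0.7],"turn": [0,0,0],"claw": 0.65},
  {"linear": [0,0,-0.95],"turn": [0,0,0],"claw": 0.65},
  {"linear": [0,0,-0.95],"turn": [0,0,0],"claw": 0.65},
  {"linear": [0,0,-0.8],"turn": [0,0,0],"claw": 0.65},
])

```text
time: 15.95
position: [0.4482, -0.2762, 0.1656]
tool_rot: [3.141, 0.001, 0.001]
ft_force: [0.9, -0.6, -0.8]
grip_width: 0.501
```

Run:
```python
from h import *
c,s=np.cos(np.radians(10.8)),np.sin(np.radians(10.8))
print(.549+.098*c,.1185+.098*s,'box',.549-.098*s,.1185+.098*c)
go(.549+.098*c,.1185+.098*s,.165)
```

```text
0.6452641505714115 0.136863368829401 box 0.530636631170599 0.2147641505714115
t15.95 pos [ 0.4482 -0.2762  0.1656] F [ 0.9 -0.6 -0.8] w 43.6 | lin [ 6.570e+00 -1.377e+01  1.000e-02] turn [ 0.01 -0.01  0.01]
```

Call:
move_arm([
  {"linear": [0.2,-0.4,0],"turn": [0,0,0],"claw": 0.65},
  {"linear": [0.45,-0.94,0],"turn": [0,0,0],"claw": 0.65},
  {"linear": [0.45,-0.94,0],"turn": [0,0,0],"claw": 0.65},
  {"linear": [0.45,-0.94,0],"turn": [0,0,0],"claw": 0.65},
  {"linear": [0.45,-0.94,0],"turn": [0,0,0],"claw": 0.65},
  {"linear": [0.45,-0.94,0],"turn": [0,0,0],"claw": 0.65},
  {"linear": [0.45,-0.94,0],"turn": [0,0,0],"claw": 0.65},
  {"linear": [0.45,-0.94,0],"turn": [0,0,0],"claw": 0.65},
  {"linear": [0.45,-0.94,0],"turn": [0,0,0],"claw": 0.65},
  {"linear": [0.45,-0.94,0],"turn": [0,0,0],"claw": 0.65},
  {"linear": [0.45,-0.94,0],"turn": [0,0,0],"claw": 0.65},
  {"linear": [0.45,-0.94,0],"turn": [0,0,0],"claw": 0.65},
  {"linear": [0.45,-0.94,0],"turn": [0,0,0],"claw": 0.65},
  {"linear": [0.45,-0.94,0],"turn": [0,0,0],"claw": 0.65},
  {"linear": [0.45,-0.94,0],"turn": [0,0,0],"claw": 0.65},
  {"linear": [0.07,-0.21,0],"turn": [0,0,0],"claw": 0.65},
  {"linear": [0,0,0.8],"turn": [0,0,0],"claw": 0.65},
  {"linear": [0,0,0.8],"turn": [0,0,0],"claw": 0.65},
  {"linear": [0,0,0],"turn": [0,0,0],"claw": 0.65},
  {"linear": [0,0,0],"turn": [0,0,0],"claw": 0.65},
])

```text
time: 17.62
position: [0.6439, 0.1361, 0.1142]
tool_rot: [3.14, -0.0, -0.006]
ft_force: [0.5, 0.2, -1.1]
grip_width: 0.501
```

Run:
```python
from h import *
go(.6453,.1369,.059)
```

```text
t17.62 pos [0.6439 0.1361 0.1142] F [ 0.5  0.2 -1.1] w 43.5 | lin [ 0.05 -0.03  1.84] turn [ 0.02  0.05 -0.  ]
```

Call:
move_arm([
  {"linear": [0.05,-0.03,0.5],"turn": [0,0.04,0],"claw": 0.65},
  {"linear": [0,0,0.6],"turn": [0,0,0],"claw": 0.65},
  {"linear": [0,0,0.4],"turn": [0,0,0],"claw": 0.65},
  {"linear": [0,0,0.2],"turn": [0,0,0],"claw": 0.65},
  {"linear": [0,0,0.14],"turn": [0,0,0],"claw": 0.65},
  {"linear": [0,0,0],"turn": [0,0,0],"claw": 0.65},
  {"linear": [0,0,0],"turn": [0,0,0],"claw": 0.65},
  {"linear": [0,0,0],"turn": [0,0,0],"claw": 0.65},
])

```text
time: 18.28
position: [0.6475, 0.1383, 0.0614]
tool_rot: [-3.141, -0.001, -0.007]
ft_force: [0.0, -0.5, -1.3]
grip_width: 0.5
```

Run:
```python
from h import *
go(.6453,.1369,.058)
```

```text
t18.28 pos [0.6475 0.1383 0.0614] F [ 0.  -0.5 -1.3] w 43.5 | lin [-0.07  0.05  0.11] turn [-0.   -0.06  0.01]
```

Call:
move_arm([
  {"linear": [-0.04,0.03,0.07],"turn": [0,-0.03,0],"claw": 0.65},
  {"linear": [0,0,0.04],"turn": [0,0,0],"claw": 0.65},
  {"linear": [0,0,0],"turn": [0,0,0],"claw": 0.65},
  {"linear": [0,0,0],"turn": [0,0,0],"claw": 0.65},
])

```text
time: 18.62
position: [0.6459, 0.1372, 0.058]
tool_rot: [3.141, 0.001, 0.002]
ft_force: [-1.7, -1.3, 5.2]
grip_width: 0.5
```

Call:
move_arm([
  {"linear": [0,0,0],"turn": [0,0,0],"claw": 0.4},
  {"linear": [0,0,0],"turn": [0,0,0],"claw": 0.3},
  {"linear": [0,0,0],"turn": [0,0,0],"claw": 0.25},
  {"linear": [0,0,0],"turn": [0,0,0],"claw": 0.25},
  {"linear": [0,0,0],"turn": [0,0,0],"claw": 0.25},
  {"linear": [0,0,-0.5],"turn": [0,0,0],"claw": 0.25},
  {"linear": [0,0,-0.95],"turn": [0,0,0],"claw": 0.25},
  {"linear": [0,0,-0.95],"turn": [0,0,0],"claw": 0.2},
  {"linear": [0,0,-0.95],"turn": [0,0,0],"claw": 0.1},
  {"linear": [0,0,-0.7],"turn": [0,0,0],"claw": 0},
  {"linear": [0.1,0.95,0],"turn": [0,0,0],"claw": 0},
  {"linear": [0.1,0.95,0],"turn": [0,0,0],"claw": 0},
  {"linear": [0.1,0.95,0],"turn": [0,0,0],"claw": 0},
  {"linear": [0.1,0.95,0],"turn": [0,0,0],"claw": 0},
  {"linear": [0.1,0.95,0],"turn": [0,0,0],"claw": 0},
  {"linear": [0.1,0.95,0],"turn": [0,0,0],"claw": 0},
  {"linear": [0.1,0.95,0],"turn": [0,0,0],"claw": 0},
  {"linear": [0.1,0.95,0],"turn": [0,0,0],"claw": 0},
  {"linear": [0.1,0.95,0],"turn": [0,0,0],"claw": 0},
  {"linear": [0,0,0],"turn": [0,0,0],"claw": 0},
])

```text
time: 20.28
position: [0.6724, -0.1291, 0.1793]
tool_rot: [3.136, -0.015, 0.002]
ft_force: [-0.3, -1.9, -0.1]
grip_width: 1.002
```

Run:
```python
from h import *
go(.6877,-.1265,.17,-54.6);print(ctrl.get_state()['joint_positions'].round(2));s=grab('side','s8');e=grab('scene','e8')
o=np.hstack([cv2.resize(e['image'][270:420,220:440],(400,273),interpolation=2),cv2.resize(s['image'][95:245,220:440],(400,273),interpolation=2)])
cv2.imwrite('pics/c8.png',o[:,:,::-1])
```

```text
t20.28 pos [ 0.6724 -0.1291  0.1793] F [-0.3 -1.9 -0.1] w 87.1 | lin [ 0.51 -0.09  0.31] turn [ 0.07 -0.06 13.51]
[ 0.47  0.46 -0.43  1.43  0.2   1.29 -1.56]
```

View pics/c8.png

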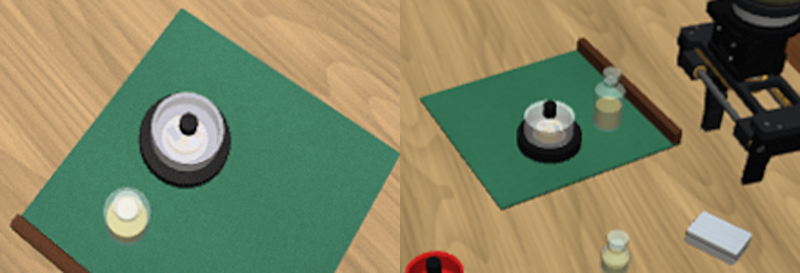

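Cover and bottle stand as wanted. Turning over the box.

Call:
move_arm([
  {"linear": [0.51,-0.09,0],"turn": [0,0,0.9],"claw": 0},
  {"linear": [0,0,0],"turn": [0,0,0.97],"claw": 0},
  {"linear": [0,0,0],"turn": [0,0,0.97],"claw": 0},
  {"linear": [0,0,0],"turn": [0,0,0.97],"claw": 0},
  {"linear": [0,0,0],"turn": [0,0,0.97],"claw": 0},
  {"linear": [0,0,0],"turn": [0,0,0.97],"claw": 0},
  {"linear": [0,0,0],"turn": [0,0,0.97],"claw": 0},
  {"linear": [0,0,0],"turn": [0,0,0.97],"claw": 0},
  {"linear": [0,0,0],"turn": [0,0,0.97],"claw": 0},
  {"linear": [0,0,0],"turn": [0,0,0.97],"claw": 0},
  {"linear": [0,0,0],"turn": [0,0,0.97],"claw": 0},
  {"linear": [0,0,0],"turn": [0,0,0.97],"claw": 0},
  {"linear": [0,0,0],"turn": [0,0,0.97],"claw": 0},
  {"linear": [0,0,0.31],"turn": [0,0,0.97],"claw": 0},
  {"linear": [0,0,0],"turn": [0,0,0],"claw": 0},
  {"linear": [0,0,0],"turn": [0,0,0],"claw": 0},
])

```text
time: 21.72
position: [0.6877, -0.1144, 0.1693]
tool_rot: [-2.801, 1.42, 0.001]
ft_force: [-0.2, 0.5, -1.1]
grip_width: 0.998
```

Run:
```python
from m import *
go(.6877,-.1265,.03,-54.6);print(ctrl.get_state()['joint_positions'].round(2))
d=grab('wrist','w9')
h=cv2.cvtColor(d['image'],cv2.COLOR_RGB2HSV);m=cv2.inRange(h,(100,5,100),(135,90,255))
p=proj(d,[[.6877,-.1265,.024]])[0];print(p)
x,y=p.astype(int);H=big(m,(x-110,y-110,x+110,min(y+110,250)))
print(cv2.minAreaRect((plane(d,H[:,0],.024)[:,:2]*1000).astype(np.float32)))
```

```text
t21.72 pos [ 0.6877 -0.1144  0.1693] F [-0.2  0.5 -1.1] w 86.9 | lin [0.33 0.24 4.64] turn [-0.01  0.01  0.21]
[ 0.33  0.48 -0.28  1.41  0.13  1.28 -2.47]
[288.36601184 190.92155605]
((687.64599609375, -127.69758605957031), (39.990692138671875, 65.75882720947266), 35.609737396240234)
```

Call:
move_arm([
  {"linear": [0.33,0.25,0.5],"turn": [0,0,0.2],"claw": 0},
  {"linear": [0,0,0.95],"turn": [0,0,0],"claw": 0},
  {"linear": [0,0,0.95],"turn": [0,0,0],"claw": 0},
  {"linear": [0,0,0.9],"turn": [0,0,0],"claw": 0},
  {"linear": [0,0,0.6],"turn": [0,0,0],"claw": 0},
  {"linear": [0,0,0],"turn": [0,0,0],"claw": 0},
  {"linear": [0,0,0],"turn": [0,0,0],"claw": 0},
])

```text
time: 22.35
position: [0.6866, -0.1297, 0.0506]
tool_rot: [2.788, -1.446, -0.003]
ft_force: [-0.2, -0.0, 0.8]
grip_width: 1.007
```

Run:
```python
from m import *
go(.6877,-.1268,.027,-54.5)
```

```text
t22.35 pos [ 0.6866 -0.1297  0.0506] F [-0.2 -0.   0.8] w 87.6 | lin [-0.06 -0.09  0.79] turn [ 0.02  0.02 -0.08]
```

Call:
move_arm([
  {"linear": [-0.05,-0.07,0.4],"turn": [0,0,-0.05],"claw": 0},
  {"linear": [0,0,0.38],"turn": [0,0,0],"claw": 0.2},
  {"linear": [0,0,0],"turn": [0,0,0],"claw": 0.4},
  {"linear": [0,0,0],"turn": [0,0,0],"claw": 0.5},
  {"linear": [0,0,0],"turn": [0,0,0],"claw": 0.65},
  {"linear": [0,0,0],"turn": [0,0,0],"claw": 0.65},
  {"linear": [0,0,0],"turn": [0,0,0],"claw": 0.65},
  {"linear": [0,0,0],"turn": [0,0,0],"claw": 0.65},
  {"linear": [0,0,0],"turn": [0,0,0],"claw": 0.65},
  {"linear": [0,0,0],"turn": [0,0,0],"claw": 0.65},
])

```text
time: 23.18
position: [0.6888, -0.1267, 0.0293]
tool_rot: [-2.791, 1.441, -0.002]
ft_force: [-0.1, 0.1, 2.4]
grip_width: 0.504
```

Call:
move_arm([
  {"linear": [0,0,-0.3],"turn": [0,0,0],"claw": 0.65},
  {"linear": [0,0,-0.8],"turn": [0,0,0],"claw": 0.65},
  {"linear": [0,0,-0.95],"turn": [0,0,0],"claw": 0.65},
  {"linear": [0,0,-0.95],"turn": [0,0,-0.5],"claw": 0.65},
  {"linear": [0,0,-0.95],"turn": [0,0,-0.96],"claw": 0.65},
  {"linear": [0,0,-0.5],"turn": [0,0,-0.96],"claw": 0.65},
  {"linear": [0,0,0],"turn": [0,0,-0.96],"claw": 0.65},
  {"linear": [0,0,0],"turn": [0,0,-0.96],"claw": 0.65},
  {"linear": [0,0,0],"turn": [0,0,-0.96],"claw": 0.65},
  {"linear": [0,0,0],"turn": [0,0,-0.96],"claw": 0.65},
  {"linear": [0,0,0],"turn": [0,0,-0.96],"claw": 0.65},
  {"linear": [0,0,0],"turn": [0,0,-0.96],"claw": 0.65},
  {"linear": [0,0,0],"turn": [0,0,-0.96],"claw": 0.65},
  {"linear": [0,0,0],"turn": [0,0,-0.96],"claw": 0.65},
  {"linear": [0,0,0],"turn": [0,0,-0.96],"claw": 0.65},
  {"linear": [0,0,0],"turn": [0,0,-0.96],"claw": 0.65},
  {"linear": [0,0,0],"turn": [0,0,-0.96],"claw": 0.65},
  {"linear": [0,0,0],"turn": [0,0,-0.96],"claw": 0.65},
  {"linear": [0,0,0],"turn": [0,0,-0.96],"claw": 0.65},
  {"linear": [0,0,0],"turn": [0,0,-0.96],"claw": 0.65},
])

```text
time: 24.85
position: [0.6883, -0.1266, 0.1627]
tool_rot: [3.132, 0.247, 0.001]
ft_force: [0.0, -0.3, -0.8]
grip_width: 0.503
```

Run:
```python
from m import *
go(.5306,.2148,.16,10.8)
d=grab('wrist','w10')
cv2.imwrite('pics/c10.png',d['image'][60:330,:,::-1])
# refine tray yaw from all tray edge points (hull) in pre-move pictures
for n in('side0','scene0'):
    q=load(n);h=cv2.cvtColor(q['image'],cv2.COLOR_RGB2HSV);m=cv2.inRange(h,(65,80,30),(95,255,255))
    if n=='side0':
        c=big(m,(0,0,560,420));print(n,cv2.minAreaRect((plane(q,c[:,0],.004)[:,:2]*1000).astype(np.float32)))
```

```text
t24.85 pos [ 0.6883 -0.1266  0.1627] F [ 0.  -0.3 -0.8] w 43.7 | lin [ -3.41 -12.06   0.08] turn [ 0.   -0.01 -0.45]
side0 ((557.5738525390625, 169.0169219970703), (276.8817443847656, 269.325927734375), 10.499710083007812)
```

Call:
move_arm([
  {"linear": [0,0,0],"turn": [0,0,-0.42],"claw": 0.65},
  {"linear": [-0.1,-0.45,0],"turn": [0,0,0],"claw": 0.65},
  {"linear": [-0.24,-0.95,0],"turn": [0,0,0],"claw": 0.65},
  {"linear": [-0.24,-0.95,0],"turn": [0,0,0],"claw": 0.65},
  {"linear": [-0.24,-0.95,0],"turn": [0,0,0],"claw": 0.65},
  {"linear": [-0.24,-0.95,0],"turn": [0,0,0],"claw": 0.65},
  {"linear": [-0.24,-0.95,0],"turn": [0,0,0],"claw": 0.65},
  {"linear": [-0.24,-0.95,0],"turn": [0,0,0],"claw": 0.65},
  {"linear": [-0.24,-0.95,0],"turn": [0,0,0],"claw": 0.65},
  {"linear": [-0.24,-0.95,0],"turn": [0,0,0],"claw": 0.65},
  {"linear": [-0.24,-0.95,0],"turn": [0,0,0],"claw": 0.65},
  {"linear": [-0.24,-0.95,0],"turn": [0,0,0],"claw": 0.65},
  {"linear": [-0.24,-0.95,0],"turn": [0,0,0],"claw": 0.65},
  {"linear": [-0.24,-0.95,0],"turn": [0,0,0],"claw": 0.65},
  {"linear": [-0.07,-0.31,0],"turn": [0,0,0],"claw": 0.65},
  {"linear": [0,0,0.9],"turn": [0,0,0],"claw": 0.65},
  {"linear": [0,0,0.9],"turn": [0,0,0],"claw": 0.65},
  {"linear": [0,0,0.7],"turn": [0,0,0],"claw": 0.65},
  {"linear": [0,0,0],"turn": [0,0,0],"claw": 0.65},
  {"linear": [0,0,0],"turn": [0,0,0],"claw": 0.65},
])

```text
time: 26.57
position: [0.531, 0.2152, 0.0867]
tool_rot: [3.128, 0.287, -0.003]
ft_force: [0.1, 0.5, -0.1]
grip_width: 0.503
```

Run:
```python
from m import *
go(.5306,.2148,.034,10.7)
d=grab('wrist','w11');e=grab('scene','e11');o=np.hstack([d['image'][60:300,80:480],cv2.resize(e['image'][270:420,220:440],(352,240),interpolation=2)])
cv2.imwrite('pics/c11.png',o[:,:,::-1])
```

```text
t26.57 pos [0.531  0.2152 0.0867] F [ 0.1  0.5 -0.1] w 43.7 | lin [-0.01  0.01  1.76] turn [ 0.01  0.03 -0.06]
```

View pics/c11.png

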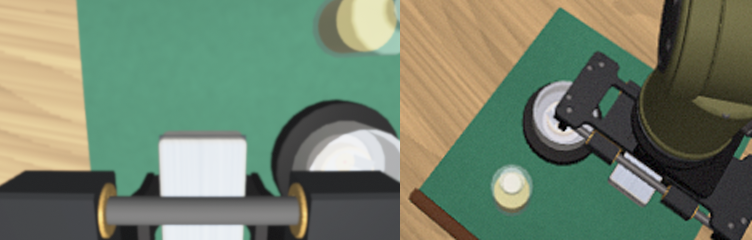

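Call:
move_arm([
  {"linear": [0,0,0.4],"turn": [0,0.03,-0.04],"claw": 0.65},
  {"linear": [0,0,0.6],"turn": [0,0,0],"claw": 0.65},
  {"linear": [0,0,0.4],"turn": [0,0,0],"claw": 0.65},
  {"linear": [0,0,0.2],"turn": [0,0,0],"claw": 0.65},
  {"linear": [0,0,0.12],"turn": [0,0,0],"claw": 0.65},
  {"linear": [0,0,0],"turn": [0,0,0],"claw": 0.65},
  {"linear": [0,0,0],"turn": [0,0,0],"claw": 0.65},
])

```text
time: 27.25
position: [0.5325, 0.2157, 0.0359]
tool_rot: [-3.128, -0.292, -0.005]
ft_force: [-0.2, 0.8, -0.9]
grip_width: 0.506
```

Run:
```python
from m import *
d=load('w11');print(plane(d,(283,193),.081))
go(.5306,.2148,.0333,10.7)
```

```text
[[0.56659382 0.22024307 0.081     ]]
t27.25 pos [0.5325 0.2157 0.0359] F [-0.2  0.8 -0.9] w 44.0 | lin [-0.07  0.02  0.09] turn [-0.   -0.05 -0.01]
```

Call:
move_arm([
  {"linear": [-0.06,0.01,0.05],"turn": [0,-0.03,0],"claw": 0.65},
  {"linear": [0,0,0.04],"turn": [0,0,0],"claw": 0.65},
  {"linear": [0,0,0],"turn": [0,0,0],"claw": 0.65},
  {"linear": [0,0,0],"turn": [0,0,0],"claw": 0.65},
])

```text
time: 27.58
position: [0.5307, 0.2149, 0.0333]
tool_rot: [3.128, 0.292, 0.002]
ft_force: [-0.3, -0.1, -0.2]
grip_width: 0.504
```

Call:
move_arm([
  {"linear": [0,0,0.03],"turn": [0,0,0],"claw": 0.65},
  {"linear": [0,0,0],"turn": [0,0,0],"claw": 0.65},
  {"linear": [0,0,0],"turn": [0,0,0],"claw": 0.65},
])

```text
time: 27.83
position: [0.5308, 0.2149, 0.0333]
tool_rot: [3.127, 0.292, 0.002]
ft_force: [-2.3, -0.8, 7.2]
grip_width: 0.501
```

Call:
move_arm([
  {"linear": [0,0,0],"turn": [0,0,0],"claw": 0.45},
  {"linear": [0,0,0],"turn": [0,0,0],"claw": 0.35},
  {"linear": [0,0,0],"turn": [0,0,0],"claw": 0.35},
  {"linear": [0,0,0],"turn": [0,0,0],"claw": 0.35},
  {"linear": [0,0,-0.3],"turn": [0,0,0],"claw": 0.35},
  {"linear": [0,0,-0.9],"turn": [0,0,0],"claw": 0.35},
  {"linear": [0,0,-0.95],"turn": [0,0,0],"claw": 0.35},
  {"linear": [0,0,-0.95],"turn": [0,0,0],"claw": 0.2},
  {"linear": [0,0,-0.95],"turn": [0,0,0],"claw": 0},
  {"linear": [-0.25,0.97,0],"turn": [0,0,0],"claw": 0},
  {"linear": [-0.25,0.97,0],"turn": [0,0,0],"claw": 0},
  {"linear": [-0.25,0.97,0],"turn": [0,0,0],"claw": 0},
  {"linear": [-0.25,0.97,0],"turn": [0,0,0],"claw": 0},
  {"linear": [-0.25,0.97,0],"turn": [0,0,0],"claw": 0},
  {"linear": [-0.25,0.97,0],"turn": [0,0,0],"claw": 0},
  {"linear": [-0.25,0.97,0],"turn": [0,0,0],"claw": 0},
  {"linear": [-0.25,0.97,0],"turn": [0,0,0],"claw": 0},
  {"linear": [-0.25,0.97,0],"turn": [0,0,0],"claw": 0},
  {"linear": [-0.25,0.97,0],"turn": [0,0,0],"claw": 0},
  {"linear": [-0.25,0.97,0],"turn": [0,0,0],"claw": 0},
])

```text
time: 29.5
position: [0.5084, -0.1163, 0.1543]
tool_rot: [3.127, 0.292, 0.002]
ft_force: [0.9, 0.8, -0.3]
grip_width: 1.0
```

Call:
move_arm([
  {"linear": [-0.25,0.97,0],"turn": [0,0,0],"claw": 0},
  {"linear": [-0.25,0.97,0],"turn": [0,0,0],"claw": 0},
  {"linear": [-0.25,0.97,0],"turn": [0,0,0],"claw": 0},
  {"linear": [-0.25,0.97,0],"turn": [0,0,0],"claw": 0},
  {"linear": [-0.25,0.97,0],"turn": [0,0,0],"claw": 0},
  {"linear": [-0.25,0.97,0],"turn": [0,0,0],"claw": 0},
  {"linear": [-0.25,0.97,0],"turn": [0,0,0],"claw": 0},
  {"linear": [-0.25,0.97,0],"turn": [0,0,0],"claw": 0},
  {"linear": [-0.25,0.97,0],"turn": [0,0,0],"claw": 0},
  {"linear": [0,0.5,0],"turn": [0,0,0],"claw": 0},
  {"linear": [0,0,0],"turn": [0,0,0],"claw": 0},
  {"linear": [0,0,0],"turn": [0,0,0],"claw": 0},
  {"linear": [0,0,0],"turn": [0,0,0],"claw": 0},
])

```text
time: 30.58
position: [0.4941, -0.398, 0.1537]
tool_rot: [-3.127, -0.294, -0.002]
ft_force: [1.1, 0.1, 0.0]
grip_width: 1.002
```

Run:
```python
from m import *
go(.4985,-.4,.1,10.7)
d=grab('wrist','w12');e=grab('scene','e12');s=grab('side','s12');
print(proj(d,[[.4985,-.4,.03]]))
o=np.hstack([cv2.resize(d['image'][100:340,80:480],(360,216)),cv2.resize(e['image'][270:420,220:440],(317,216),interpolation=2)])
cv2.imwrite('pics/c12.png',o[:,:,::-1])
```

```text
t30.58 pos [ 0.4941 -0.398   0.1537] F [1.1 0.1 0. ] w 87.1 | lin [0.13 0.09 1.79] turn [-0.01 -0.02  0.01]
[[284.05760502 200.81552044]]
```

View pics/c12.png

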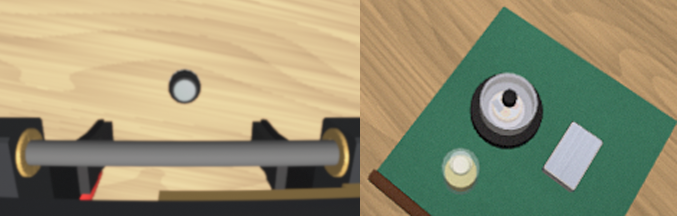

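Box lies square beside the holder. The loupe's top is at wrist pixel (284,200), as predicted. Gripping the loupe.

Call:
move_arm([
  {"linear": [0.13,0.09,0.6],"turn": [0,0,0],"claw": 0},
  {"linear": [0,0,0.95],"turn": [0,0,0],"claw": 0},
  {"linear": [0,0,0.95],"turn": [0,0,0],"claw": 0},
  {"linear": [0,0,0.95],"turn": [0,0,0],"claw": 0},
  {"linear": [0,0,0.5],"turn": [0,0,0],"claw": 0.2},
  {"linear": [0,0,0.2],"turn": [0,0,0],"claw": 0.4},
  {"linear": [0,0,0],"turn": [0,0,0],"claw": 0.5},
  {"linear": [0,0,0],"turn": [0,0,0],"claw": 0.6},
  {"linear": [0,0,0],"turn": [0,0,0],"claw": 0.75},
  {"linear": [0,0,0],"turn": [0,0,0],"claw": 0.75},
  {"linear": [0,0,0],"turn": [0,0,0],"claw": 0.75},
  {"linear": [0,0,0],"turn": [0,0,0],"claw": 0.75},
  {"linear": [0,0,0],"turn": [0,0,0],"claw": 0.75},
  {"linear": [0,0,0],"turn": [0,0,0],"claw": 0.75},
], grip_force=15)

```text
time: 31.9
position: [0.4981, -0.4018, 0.0296]
tool_rot: [3.127, 0.292, 0.002]
ft_force: [-0.5, 0.4, 2.8]
grip_width: 0.38
```

Call:
move_arm([
  {"linear": [0,0,0],"turn": [0,0,0],"claw": 0.75},
  {"linear": [0,0,-0.3],"turn": [0,0,0],"claw": 0.75},
  {"linear": [0,0,-0.8],"turn": [0,0,0],"claw": 0.75},
  {"linear": [0,0,-0.95],"turn": [0,0,0],"claw": 0.75},
  {"linear": [0,0,-0.95],"turn": [0,0,0],"claw": 0.75},
  {"linear": [0,0,-0.95],"turn": [0,0,0],"claw": 0.75},
])

```text
time: 32.4
position: [0.4977, -0.4013, 0.1491]
tool_rot: [-3.128, -0.292, -0.001]
ft_force: [0.4, 0.1, -0.2]
grip_width: 0.385
```

Run:
```python
from m import *
for n,box in(('e12',(380,345,430,405)),):
    q=load(n);h=cv2.cvtColor(q['image'],cv2.COLOR_RGB2HSV);m=cv2.inRange(h,(100,5,100),(135,90,255))
    print(cv2.minAreaRect((plane(q,big(m,box)[:,0],.028)[:,:2]*1000).astype(np.float32)))
    print('bottle top',plane(q,(220+ (460-360)/317*220,270+163/216*150),.094))
go(.5306,.2148,.16,10.7)
```

```text
((503.3834228515625, 227.28953552246094), (28.947391510009766, 12.240830421447754), 41.11582565307617)
bottle top [[0.64486603 0.13795328 0.094     ]]
t32.40 pos [ 0.4977 -0.4013  0.1491] F [ 0.4  0.1 -0.2] w 33.5 | lin [  4.88 -19.98  -0.36] turn [-0.   -0.01 -0.01]
```

Call:
move_arm([
  {"linear": [0.12,-0.5,0],"turn": [0,0,0],"claw": 0.75},
  {"linear": [0.24,-0.97,0],"turn": [0,0,0],"claw": 0.75},
  {"linear": [0.24,-0.97,0],"turn": [0,0,0],"claw": 0.75},
  {"linear": [0.24,-0.97,0],"turn": [0,0,0],"claw": 0.75},
  {"linear": [0.24,-0.97,0],"turn": [0,0,0],"claw": 0.75},
  {"linear": [0.24,-0.97,0],"turn": [0,0,0],"claw": 0.75},
  {"linear": [0.24,-0.97,0],"turn": [0,0,0],"claw": 0.75},
  {"linear": [0.24,-0.97,0],"turn": [0,0,0],"claw": 0.75},
  {"linear": [0.24,-0.97,0],"turn": [0,0,0],"claw": 0.75},
  {"linear": [0.24,-0.97,0],"turn": [0,0,0],"claw": 0.75},
  {"linear": [0.24,-0.97,0],"turn": [0,0,0],"claw": 0.75},
  {"linear": [0.24,-0.97,0],"turn": [0,0,0],"claw": 0.75},
  {"linear": [0.24,-0.97,0],"turn": [0,0,0],"claw": 0.75},
  {"linear": [0.24,-0.97,0],"turn": [0,0,0],"claw": 0.75},
  {"linear": [0.24,-0.97,0],"turn": [0,0,0],"claw": 0.75},
  {"linear": [0.24,-0.97,0],"turn": [0,0,0],"claw": 0.75},
  {"linear": [0.24,-0.97,0],"turn": [0,0,0],"claw": 0.75},
  {"linear": [0.24,-0.97,0],"turn": [0,0,0],"claw": 0.75},
  {"linear": [0.24,-0.97,0],"turn": [0,0,0],"claw": 0.75},
  {"linear": [0.24,-0.97,0],"turn": [0,0,0],"claw": 0.75},
])

```text
time: 34.07
position: [0.5302, 0.184, 0.1476]
tool_rot: [3.127, 0.292, 0.001]
ft_force: [1.2, -1.8, -0.1]
grip_width: 0.385
```

Call:
move_arm([
  {"linear": [0.22,-0.97,0],"turn": [0,0,0],"claw": 0.75},
  {"linear": [0,0,0.6],"turn": [0,0,0],"claw": 0.75},
  {"linear": [0,0,0.6],"turn": [0,0,0],"claw": 0.75},
  {"linear": [0,0,0.3],"turn": [0,0,0],"claw": 0.75},
  {"linear": [0,0,0],"turn": [0,0,0],"claw": 0.75},
  {"linear": [0,0,0],"turn": [0,0,0],"claw": 0.75},
  {"linear": [0,0,0],"turn": [0,0,0],"claw": 0.75},
])

```text
time: 34.65
position: [0.5325, 0.2121, 0.1035]
tool_rot: [-3.128, -0.291, -0.003]
ft_force: [-0.1, 0.0, -0.1]
grip_width: 0.382
```

Run:
```python
from m import *
q=load('e12');h=cv2.cvtColor(q['image'],cv2.COLOR_RGB2HSV);m=cv2.inRange(h,(100,5,100),(135,90,255))
print(cv2.minAreaRect((plane(q,big(m,(345,350,395,408))[:,0],.028)[:,:2]*1000).astype(np.float32)))
go(.5312,.2148,.0585,10.7)
```

```text
((529.6754150390625, 214.337646484375), (66.79391479492188, 40.49082565307617), 10.740544319152832)
t34.65 pos [0.5325 0.2121 0.1035] F [-0.1  0.  -0.1] w 33.3 | lin [-0.03 -0.1   1.5 ] turn [ 0.   -0.03 -0.02]
```

Call:
move_arm([
  {"linear": [-0.05,-0.08,0.4],"turn": [0,0,0],"claw": 0.75},
  {"linear": [0,0,0.5],"turn": [0,0,0],"claw": 0.75},
  {"linear": [0,0,0.3],"turn": [0,0,0],"claw": 0.75},
  {"linear": [0,0,0.2],"turn": [0,0,0],"claw": 0.75},
  {"linear": [0,0,0.1],"turn": [0,0,0],"claw": 0.75},
  {"linear": [0,0,0],"turn": [0,0,0],"claw": 0.75},
  {"linear": [0,0,0],"turn": [0,0,0],"claw": 0.75},
  {"linear": [0,0,0],"turn": [0,0,0],"claw": 0.75},
])

```text
time: 35.32
position: [0.5302, 0.2145, 0.0578]
tool_rot: [-3.128, -0.292, -0.002]
ft_force: [-0.1, 0.2, -0.4]
grip_width: 0.382
```

Run:
```python
from m import *
go(.530,.2145,.0576,10.7)
```

```text
t35.32 pos [0.5302 0.2145 0.0578] F [-0.1  0.2 -0.4] w 33.2 | lin [-0.01 -0.    0.01] turn [ 0.   -0.02 -0.01]
```

Call:
move_arm([
  {"linear": [0,0,0.03],"turn": [0,0,0],"claw": 0.75},
  {"linear": [0,0,0],"turn": [0,0,0],"claw": 0.75},
  {"linear": [0,0,0],"turn": [0,0,0],"claw": 0.75},
])

```text
time: 35.57
position: [0.5303, 0.2146, 0.0574]
tool_rot: [3.128, 0.292, 0.002]
ft_force: [-2.5, -0.2, 4.2]
grip_width: 0.379
```

Call:
move_arm([
  {"linear": [0,0,0],"turn": [0,0,0],"claw": 0.6},
  {"linear": [0,0,0],"turn": [0,0,0],"claw": 0.45},
  {"linear": [0,0,0],"turn": [0,0,0],"claw": 0.45},
  {"linear": [0,0,0],"turn": [0,0,0],"claw": 0.45},
  {"linear": [0,0,-0.3],"turn": [0,0,0],"claw": 0.45},
  {"linear": [0,0,-0.8],"turn": [0,0,0],"claw": 0.4},
  {"linear": [0,0,-0.95],"turn": [0,0,0],"claw": 0.3},
  {"linear": [0,0,-0.95],"turn": [0,0,0],"claw": 0.2},
  {"linear": [0,0,-0.95],"turn": [0,0,0],"claw": 0},
  {"linear": [0,0,-0.95],"turn": [0,0,0],"claw": 0},
  {"linear": [-0.25,0.9,0],"turn": [0,0,0],"claw": 0},
  {"linear": [-0.25,0.9,0],"turn": [0,0,0],"claw": 0},
  {"linear": [-0.25,0.9,0],"turn": [0,0,0],"claw": 0},
  {"linear": [-0.25,0.9,0],"turn": [0,0,0],"claw": 0},
  {"linear": [-0.25,0.9,0],"turn": [0,0,0],"claw": 0},
  {"linear": [-0.25,0.9,0],"turn": [0,0,0],"claw": 0},
  {"linear": [-0.25,0.9,0],"turn": [0,0,0],"claw": 0},
  {"linear": [-0.25,0.9,0],"turn": [0,0,0],"claw": 0},
  {"linear": [0,0.9,0],"turn": [0,0,0],"claw": 0},
  {"linear": [0,0.9,0],"turn": [0,0,0],"claw": 0},
])

```text
time: 37.23
position: [0.5206, -0.0633, 0.2045]
tool_rot: [3.127, 0.292, 0.002]
ft_force: [1.2, 0.1, 0.1]
grip_width: 1.002
```

Call:
move_arm([
  {"linear": [0,0.95,0],"turn": [0,0,0],"claw": 0},
  {"linear": [0,0.95,0],"turn": [0,0,0],"claw": 0},
  {"linear": [0,0.95,0],"turn": [0,0,0],"claw": 0},
  {"linear": [0,0,0],"turn": [0,0,0],"claw": 0},
  {"linear": [0,0,0],"turn": [0,0,0],"claw": 0},
])

```text
time: 37.65
position: [0.5365, -0.148, 0.2039]
tool_rot: [-3.129, -0.286, -0.001]
ft_force: [-0.3, 0.5, -1.1]
grip_width: 1.002
```

Run:
```python
from m import *
e=grab('scene','e13');s=grab('side','s13');a=load('scene0')
q=e;h=cv2.cvtColor(q['image'],cv2.COLOR_RGB2HSV);m=cv2.inRange(h,(100,5,100),(135,90,255))
print('box',cv2.minAreaRect((plane(q,big(m,(345,350,395,408))[:,0],.028)[:,:2]*1000).astype(np.float32)))
print('loupe scene exp top px',proj(e,[[.5297,.2143,.058]]),'cover bell top exp',proj(e,[[.549,.1185,.054]]))
o=np.hstack([cv2.resize(e['image'][270:420,220:440],(400,273),interpolation=2),cv2.resize(s['image'][95:245,220:440],(400,273),interpolation=2)])
o=np.vstack([o,np.hstack([cv2.resize(e['image'],(400,300)),cv2.resize(s['image'],(400,300))])])
cv2.imwrite('pics/c13.png',o[:,:,::-1])
```

```text
box ((529.5275268554688, 214.3253173828125), (66.45732879638672, 40.47488784790039), 10.875635147094727)
loupe scene exp top px [[370.72544592 373.23659138]] cover bell top exp [[321.93206479 340.02585945]]
```

View pics/c13.png

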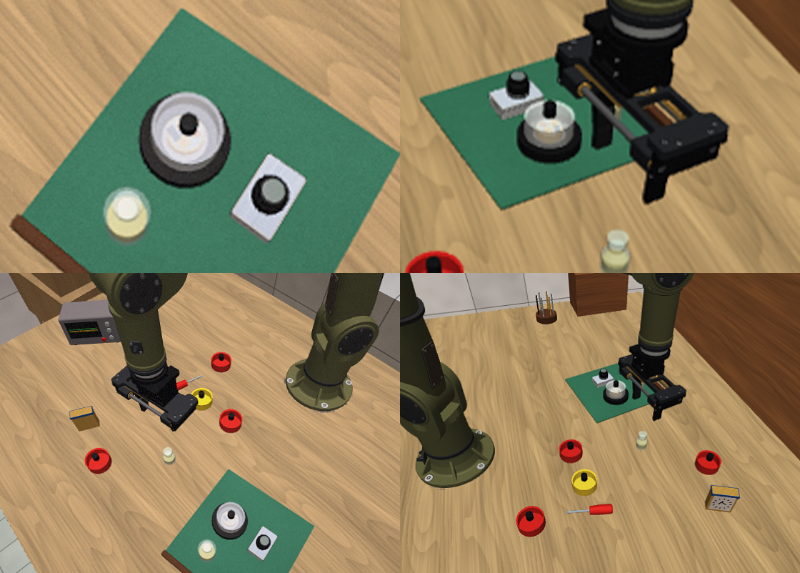

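Everything stands as asked: the loupe's top is at about (369,374), within 2 mm of the box's middle, and the bystanders are in place. Handing in.

```bash
python3 -c "
from bench import ctrl
print(ctrl.close_job())"
```

```text
the job is handed in; nothing more can be done
None
```

The tray is set out as asked, and the job was handed in at about 38 s of the 120 s allowed. In order:

1. **Movement:** it is seated gears up in the recess, about 2 mm off centre.
2. **Clear cover:** it rests on the holder over the movement.
3. **Tall bottle:** it stands directly behind the holder, about 3 cm clear. It measured (0.645, 0.138), against a target of (0.645, 0.137).
4. **Parts box:** it lies to the left of the holder, about 3 cm clear. It measured (0.530, 0.214) at a yaw of 10.7–10.9°, against about 10.7° for the tray.
5. **Loupe:** it stands on the box, within about 2 mm of its middle.

In the last pictures the arm was clear of everything. The short bottle, clock, screwdriver and look-alike covers stood where they were by eye; I did not measure them again. Mask sizes read 3–4 mm small for the box, but its centres agreed between views. No check failed.

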